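# Stand the stocktaking tablet on the counter stand and clamp its foot

### The arm

A 6-joint arm with a two-finger parallel gripper is mounted at the origin on the work surface. World frame = base frame: x ahead of the robot, y to its left, z up, the work surface at z = 0. Lengths are in m, angles in rad, forces in N, time in s.
With the tool pointing down it reaches from about 0.375 to 0.75 m from the base axis. Payload 9 kg.
Tool frame: the origin (TCP) lies where the fingers leave the gripper's body, on its centre line; the fingertips stand 73 mm ahead of it and the grasp point (between the pads) lies 54 mm ahead of it (grasp_offset is the distance from the TCP to the grasp point, in m); z points along the fingers, y is the line along which they close (so a half turn about z gives the same grasp; the last joint's range is limited). The gripper opens to 85 mm and grips with 20 to 120 N. Pads are 22 mm wide; open, the fingers measure 114 mm over their backs; the gripper's body (76 mm by 85 mm) begins 54 mm behind the grasp point. The pads swing forward as they close: fully open they stand 13 mm farther back than shut.
Start: joints at [-1.375, 0.104, 0.097, 1.564, 0, 1.353], TCP at [0.241, -0.549, 0.304] pointing down, gripper open.
Joint ranges: [-2.99, 2.99], [-0.84, 1.86], [-1.1, 1.16], [-1.84, 2.11], [-1.51, 1.56], [-3.14, 3.14]. Speed limits (rad/s): [2.22, 2.22, 2.57, 3.14, 3.14, 3.14].

### API

Orientations are given as a 3x3 rotation matrix whose columns are the frame's x, y, z axes.
In Python, from bench import * gives the robot as it stands.
- The arm moves only by the shell command python3 -m pendant 'ROWS' [FORCE]. ROWS is JSON, a list of rows, each an object with "xyz": the shift along the tool's x, y, z in m, a list of three; "rot": the turn, a rotation vector about the tool's x, y, z in degrees, a list of three; "hand": the finger opening in m, from 0 to 0.0854. In form: [{"xyz": [tx, ty, tz], "rot": [ax, ay, az], "hand": hand}, ...]. A call has 1 to 20 rows; each row shifts and turns the commanded pose from where the row before left it, along the tool's axes as they then stand; what a row does not reach is not made up. A row lasts 1/8 s, in which the tool goes at most 62.5 mm and 10.7 degrees, less where a joint would pass 70% of its speed; a pose out of reach is approached as far as the arm can. A call with a gripper value outside its range is refused whole. The fingers move at their own pace and stop on an object; FORCE is the grip in N (left out, the last holds). Time passes only in rows, so rows that do not move let the fingers close. It gives the time, the measured TCP pose, the force, the opening and the grip force at its end, in the units of the state.
- observe(): the state, without advancing time (a new reading comes with each control period).
- grab_frame(name): name is "scene" or "top" or "wrist"; returns the picture (400x640x3 uint8, red, green, blue); there is no depth.
- camera_model(name): a dict with "fovy" (degrees; the focal length in pixels is half the picture's height over the tangent of half this angle, whatever the lens; pixels are square), "cx", "cy" (the principal point, pixels), "extrinsics" (4x4, takes a point from camera to world coordinates). Camera axes: x right, y down, z forward; pixel columns grow to the right and rows downward; lengths in m; the calibration is good to about 2 mm. The wrist camera is an equidistant fisheye: a pixel r from the principal point sees the ray r / f radians off the axis. A picture is of the moment at which its call begins: read the wrist's pose just before it. camera_model takes no time and is no camera call; for the wrist camera it gives the pose at the moment of the call.
- close_job(): hands the job in; it is judged then, once.
Trained networks look in the newest picture that a camera, given by its name, has taken for a name from the list of things; names that differ only in an ending like _2 or _b are one class to them, and where a whole thing is asked for, a point or a joint stands for the part that bears it (a point fixed in the world has none). Each returns a list of dicts, best first, with "conf" (0 to 1); they miss things now and then, are a little off and sometimes report something else, mostly with a low value. They report only what shows in the picture. A call takes as long as a camera call. They do not tell look-alikes from the thing itself.
- search_frame(thing, camera): "position" ([x, y, z] in m, in the coordinates of the camera as it stood for that picture, good to about 4 mm: the middle of the surface that is visible of it).
- tip_of(thing, camera): "position" ([x, y, z] in m, in the coordinates of the camera as it stood for that picture, good to about 4 mm: a listed point, or the origin of a listed thing).
The state is a dict: "time_s": time; "joint_positions": joint angles; "qvel": joint speeds; "joint_efforts": joint torques, N m; "position": TCP position; "tcp_rot": TCP orientation; "force": force on the tool from outside, world axes, zero at the start; "wrist_torque": the same for the moment, N m; "grip_width": finger opening in m; "grip_force": force on a finger pad.
Only numpy, scipy, OpenCV 4.12 (cv2) and the standard library are available. Lean on these libraries where they do the work, as an engineer would, in place of code of your own. Each camera call takes 0.05 s, during which the arm holds its last target. There are 200 camera calls.

### The job

Take the orange stocktaking tablet out of the charging rack and lean it gently against the sloping back rest of the counter stand, top edge up, screen facing out over the red pedal, its foot square on the base between the clamp jaw and the back rest. Let go of it, then press the red pedal down until it clicks over and stays down by itself. Leave the two boards in the rack and the tins and jar about the counter where they are.

Things in the scene. Friction and masses are not known exactly. Their poses are not given: they have to be found in the camera images.
- tablet: tablet computer in an orange case, 12 mm thick (x), 120 mm wide (y), 185 mm tall (z), about 0.45 kg, upright in any one of the rack's three slots. Origin at the centre of its underside; z up along the slab, the dark screen faces -x, the plain orange back +x. Its top 40 mm stand clear above the boards and can be gripped from above across the thickness
- tablet_top (a point): the middle of the tablet's top edge, 185 mm above its origin
- rack: fixed black charging rack, base 180 (x) by 150 (y) by 12 mm, origin at the centre of its underside. Three slots at x = -62, 0 and +62 mm, each 15 mm wide between grey ribs whose tops are 58 mm above the counter; the slabs stand on the base (12 mm up) with their width along the rack's y
- stand: fixed wooden stand, its front (pedal side) at its -x. Origin on the counter below the line where the back rest meets the base. Base top z = 12 mm, x from -43 to 87, 176 wide. Back rest: panel 130 wide, 110 long up its slope, front face from x = 0, z = 12, leaning back to +x by 0.349 rad (20 deg) from vertical to x = 38, z = 115 mm
- stand_foot (a point): on the stand's base top (stand x = 0, y = 0, z = 12 mm), where the middle of the tablet's lower rear edge belongs. Aluminium cheeks 28 mm high flank the foot with inner faces at stand y = -70 and +70 mm; with the clamp open, a mouth about 28 mm wide is free in front of the back rest
- clamp (a joint): angle of the sprung foot clamp, rad: 0 = open, pedal raised 34 deg, jaw back; 0.5 = fully down, pedal nearly level, jaw closed before the tablet's foot. It springs back to 0 unless pressed past about 0.37, where the detent takes it down and holds it; needs about 10 N on the pad. Hinge rod, 9 mm thick, at stand x = -26, z = 48 mm; the jaw hangs below it
- clamp_pad (a point): middle of the upper face of the red pad on the pedal (pad 36 by 64 mm), 58 mm out from the hinge rod; about 85 mm above the counter when open, 58 mm when pressed (it goes down about 26 mm and 12 mm outward, away from the back rest)
- board_ply: plywood board 12 x 120 x 145 mm with a sheet of paper, standing in a slot of the rack; bystander; origin at the centre of its underside
- board_white: white laminate board 12 x 120 x 130 mm, standing in a slot of the rack; bystander; origin at the centre of its underside
- tin_cream: cream tin, 72 mm across, 92 mm tall, standing upright; loose bystander; origin at the centre of its underside
- tin_yellow: yellow tin, 66 mm across, 100 mm tall, standing upright; loose bystander; origin at the centre of its underside
- tin_red: dark red tin, 66 mm across, 75 mm tall, standing upright; loose bystander; origin at the centre of its underside
- tin_green: low green tin, 90 mm across, 32 mm tall, standing upright; loose bystander; origin at the centre of its underside
- jar: amber jar with a yellow cap, 60 mm across, 100 mm tall, standing upright; loose bystander; origin at the centre of its underside
There are look-alikes about, which are no part of the job. Leave any yellow look-alike of the stand alone. What is shaped like the tablet but pink is not meant.

How it is judged:
On the way, in this order (a step that is already met when the one before it is completed fails the run):
1. the tablet leans on the back rest, screen out, foot on the base between the jaw and the rest, let go, with the clamp still open (angle between tablet's own x axis and vertical between 1.8 and 2.09 rad and angle between the y axis of tablet and the y axis of stand, either way round below 0.17 rad and x of tablet in the frame of stand between -0.026 and 0.002 m and y of tablet in the frame of stand between -0.016 and 0.016 m and z of tablet in the frame of stand between 0.008 and 0.022 m and contact force between tablet and the fingers below 0.3 N and linear speed of tablet below 0.02 m/s and value of joint clamp below 0.12 rad), for 0.3 s.
2. the pedal is down in its detent (value of joint clamp above 0.44 rad), for 0.2 s.
At the end, for the whole second after the job is handed in: Tablet released and at rest: leaning back 13 to 30 degrees, screen to the pedal, square within 0.17 rad, underside centre within 16 mm of the stand's middle, 8 to 22 mm up and from 14 mm before to 2 mm behind the rest's foot line; clamp joint stays above 0.44 by itself (angle between tablet's own x axis and vertical between 1.8 and 2.09 rad and angle between the y axis of tablet and the y axis of stand, either way round below 0.17 rad and x of tablet in the frame of stand between -0.014 and 0.002 m and y of tablet in the frame of stand between -0.016 and 0.016 m and z of tablet in the frame of stand between 0.008 and 0.022 m and contact force between tablet and the fingers below 0.3 N and linear speed of tablet below 0.02 m/s and value of joint clamp above 0.44 rad); the robot touches nothing.
It fails at once if a bystander (board, tin or jar) is moved more than 40 mm or tipped over (distance of any of board_ply, board_white, tin_cream, tin_yellow, tin_red, tin_green, jar from where it was at the start of the episode above 0.04 m or angle between any of board_ply, board_white, tin_cream, tin_yellow, tin_red, tin_green, jar's own z axis and vertical above 0.5 rad).
It fails at once if the tablet falls over (angle between tablet's own z axis and vertical above 1.2 rad).
It fails at once if the tablet is dropped: it falls free, out of the fingers, faster than 0.45 m/s (linear speed of tablet above 0.45 m/s and contact force between tablet and the fingers below 0.1 N).
It fails at once if the tablet is rammed on the stand (more than 60 N) (contact force between tablet and stand above 60 N).
It also fails if it takes over 53 s, if anything falls off the work surface, if the arm or the gripper's body presses on something with over 40 N, if the wrist force passes 120 N, or if a joint passes its speed limit or range.

## Working session

There is one attempt and no reset: what is moved stays moved. The work goes in short steps, Python scripts to look and compute and a shell command to move; the robot and the scene stay as the last step left them, time stands still between calls to the robot, and variables do not carry over. Pictures are saved under pics/ and viewed, at most 10 in all, crops included, and the job is handed in when it is done.

```bash
mkdir -p pics; cat > h.py <<'E'
from bench import *
import numpy as np, cv2
def w(name,p):
    T=np.array(camera_model(name)["extrinsics"]); return (T@np.append(p,1))[:3]
def proj(name,P):
    c=camera_model(name); T=np.linalg.inv(np.array(c["extrinsics"])); p=(T@np.append(P,1))[:3]
    f=200/np.tan(np.radians(c["fovy"])/2); return p[:2]/p[2]*f+[c["cx"],c["cy"]]
def ray(name,u,v,z):
    c=camera_model(name); T=np.array(c["extrinsics"]); f=200/np.tan(np.radians(c["fovy"])/2)
    d=T[:3,:3]@np.array([(u-c["cx"])/f,(v-c["cy"])/f,1]); o=T[:3,3]; return o+d*(z-o[2])/d[2]
E
python3 - <<'E'
from h import *
for n in ["scene","top"]:
    im=grab_frame(n); cv2.imwrite(f"pics/{n}0.png",cv2.cvtColor(im,cv2.COLOR_RGB2BGR))
    for t in ["tablet","rack","stand","clamp_pad","stand_foot","tablet_top","board_ply","board_white","tin_cream","tin_yellow","tin_red","tin_green","jar"]:
        for r in tip_of(t,n)[:3]:
            p=w(n,r["position"]); print(n,t,round(r["conf"],2),p.round(3),proj(n,p).round())
E
```

```text
scene tablet 0.71 [0.765 0.199 0.002] [368. 307.]
scene tablet 0.62 [0.554 0.201 0.01 ] [381. 242.]
scene tablet 0.61 [ 0.645 -0.359 -0.009] [201. 234.]
scene rack 0.88 [ 0.485 -0.198 -0.002] [265. 201.]
scene rack 0.2 [ 0.433 -0.002 -0.001] [326. 200.]
scene stand 0.69 [0.266 0.224 0.003] [401. 172.]
scene stand 0.59 [ 0.559  0.205 -0.004] [382. 246.]
scene clamp_pad 0.9 [0.335 0.22  0.086] [401. 173.]
scene clamp_pad 0.61 [0.627 0.223 0.081] [387. 253.]
scene clamp_pad 0.6 [0.554 0.203 0.013] [382. 242.]
scene stand_foot 0.85 [0.557 0.204 0.011] [382. 243.]
scene stand_foot 0.68 [0.266 0.221 0.007] [401. 171.]
scene tablet_top 0.89 [ 0.475 -0.257  0.197] [240. 158.]
scene tablet_top 0.67 [ 0.651 -0.357  0.183] [187. 203.]
scene tablet_top 0.46 [ 0.557  0.206 -0.005] [382. 245.]
scene board_ply 0.62 [ 0.49  -0.134  0.009] [283. 204.]
scene board_white 0.61 [ 0.484 -0.197  0.01 ] [265. 199.]
scene tin_cream 0.81 [ 0.433  0.    -0.002] [327. 200.]
scene tin_yellow 0.75 [0.766 0.201 0.003] [369. 307.]
scene tin_red 0.72 [ 0.429  0.447 -0.   ] [463. 225.]
scene tin_green 0.97 [0.67  0.0
[... 349 characters left out ...]
.087] [243. 155.]
top clamp_pad 0.75 [ 0.425  0.446 -0.001] [171. 221.]
top clamp_pad 0.57 [0.328 0.217 0.081] [241. 256.]
top stand_foot 0.7 [0.43  0.002 0.   ] [316. 223.]
top stand_foot 0.66 [0.264 0.225 0.008] [241. 276.]
top tablet_top 0.66 [ 0.473 -0.264  0.197] [415. 208.]
top board_ply 0.56 [ 0.488 -0.136  0.012] [361. 205.]
top board_white 0.75 [ 0.486 -0.201  0.013] [382. 206.]
top tin_cream 0.81 [ 0.431 -0.001  0.   ] [317. 223.]
top tin_yellow 0.69 [ 0.763  0.2   -0.002] [254. 115.]
top tin_red 0.97 [0.425 0.445 0.001] [171. 222.]
top tin_green 0.72 [0.671 0.021 0.001] [311. 145.]
top tin_green 0.3 [ 0.44  -0.455  0.002] [464. 223.]
top jar 0.81 [ 0.44  -0.456  0.001] [464. 223.]
```

```bash
python3 - <<'E'
import cv2,numpy as np
a=cv2.imread("pics/scene0.png")[130:340,160:490];b=cv2.imread("pics/top0.png")[90:300,150:480]
cv2.imwrite("pics/both.png",np.hstack([cv2.resize(a,(800,509))])) ;cv2.imwrite("pics/t.png",cv2.resize(b,(800,509)))
E
```

```text
(no output)
```

View pics/both.png

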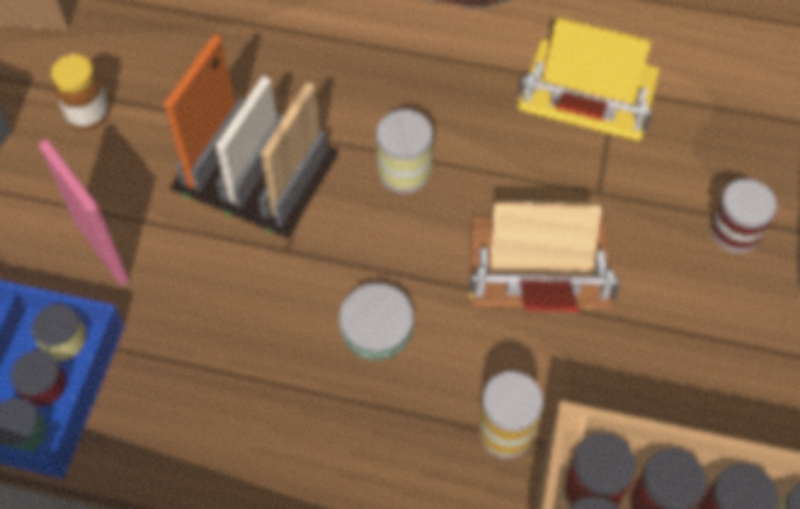

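View pics/t.png

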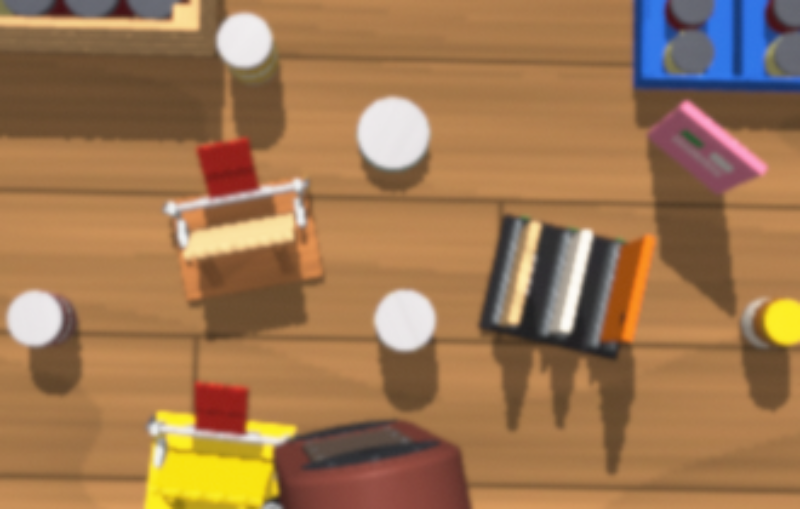

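The top view shows the tablet in the rack's right slot, its orange back toward +y, so the screen faces -y. The wooden stand is at crop pixel (245,220) with its red pedal up at (228,165), pointing away from the robot. The yellow stand and the pink slab are look-alikes. Next I'll refine the angles.

```bash
python3 - <<'E'
from h import *
import collections
for n in ["scene","top"]:
    grab_frame(n)
    for t,c in [("tablet",(.473,-.258)),("tablet_top",(.474,-.26)),("stand",(.556,.204)),("clamp_pad",(.625,.221)),("stand_foot",(.556,.204)),("rack",(.48,-.195))]:
        for r in tip_of(t,n)+[]:
            p=w(n,r["position"])
            if np.hypot(*(p[:2]-c))<.025: print(n,t,round(r["conf"],2),p.round(4))
im=cv2.imread("pics/top0.png"); hsv=cv2.cvtColor(im,cv2.COLOR_BGR2HSV)
def comp(m,uv,rad):
    k,l,s,_=cv2.connectedComponentsWithStats(m.astype(np.uint8)); yy,xx=np.mgrid[:400,:640]
    return m&(np.hypot(xx-uv[0],yy-uv[1])<rad)
H,S,V=cv2.split(hsv)
print("orange px",hsv[208,414],hsv[212,405], "wood",hsv[240,420],"red",hsv[158,243])
m=comp((H<14)&(S>210)&(V>150),(408,212),40); ys=np.where(m.any(1))[0]; print("tab",m.sum(),ys.min(),ys.max())
R=[(np.where(m[y])[0].max()+.5,y) for y in ys[4:-14]]
P=np.array([ray("top",u,v,.197)[:2] for u,v in R]); s=np.polyfit(P[:,0],P[:,1],1); print("edge slope dy/dx",s, "resid",np.std(P[:,1]-np.polyval(s,P[:,0])),P[0],P[-1])
m=comp(((H<6)|(H>172))&(S>180),(243,158),22); r=cv2.minAreaRect(np.argwhere(m)[:,::-1].astype(np.float32)); print("pad",m.sum(),r)
for n,a in (("board",None),):
    pass
cv2.imwrite("pics/z1.png",np.hstack([cv2.resize(im[140:220,205:285],(400,400),interpolation=cv2.INTER_CUBIC),cv2.resize(im[170:250,345:425],(400,400),interpolation=cv2.INTER_CUBIC)]))
E
```

```text
scene tablet 0.61 [ 0.4714 -0.262   0.0117]
scene tablet_top 0.91 [ 0.4724 -0.2536  0.1977]
scene stand 0.62 [ 0.5598  0.205  -0.0016]
scene clamp_pad 0.82 [0.6279 0.2212 0.0839]
scene stand_foot 0.71 [0.5518 0.2048 0.0116]
scene rack 0.59 [ 0.4815 -0.1959 -0.0021]
top tablet 0.7 [ 0.4695 -0.2557  0.0098]
top tablet_top 0.61 [ 0.4713 -0.26    0.1974]
top stand 0.72 [0.5561 0.2019 0.0021]
top clamp_pad 0.89 [0.6236 0.2194 0.0859]
top stand_foot 0.69 [0.5588 0.2077 0.0065]
top rack 0.93 [ 0.4804 -0.1938  0.0016]
orange px [ 15 218 248] [ 13 230 156] wood [ 15 141 177] red [  2 211 145]
tab 284 189 230
edge slope dy/dx [-0.21167876 -0.15290564] resid 0.0007563223274213248 [ 0.51337772 -0.26146797] [ 0.45099988 -0.24848122]
pad 414 ((243.3867950439453, 158.39622497558594), (20.45602798461914, 20.763174057006836), 79.3803482055664)
```

View pics/z1.png

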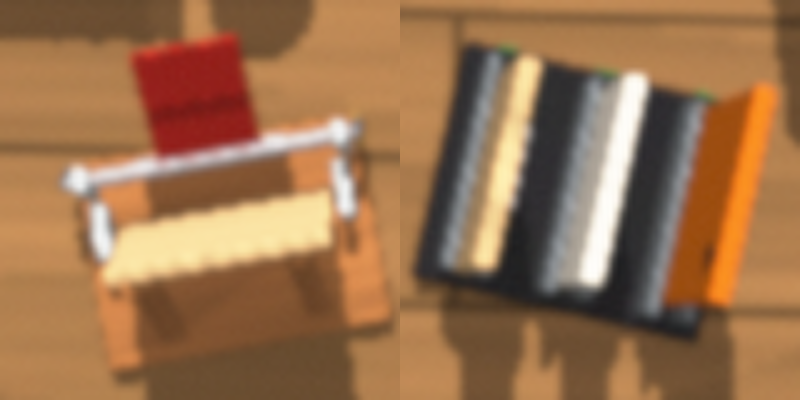

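```bash
cat >> h.py <<'E'
from scipy.spatial.transform import Rotation as Ro
XT=np.array([np.cos(1.362),np.sin(1.362),0])
def need(p,R):
    "shift in present tool axes, and rotvec deg"
    s=observe(); R0=np.array(s["tcp_rot"]); p0=np.array(s["position"])
    print("shift",(R0.T@(np.array(p)-p0)).round(4),"rot",np.degrees(Ro.from_matrix(R0.T@R).as_rotvec()).round(2), "t",s["time_s"],"q",np.round(s["joint_positions"],2),"w",s["grip_width"],"F",np.round(s["force"],1))
def frame(y,z): return np.column_stack([np.cross(y,z),y,z])
E
python3 - <<'E'
from h import *
print(np.array(observe()["tcp_rot"]).round(3))
D=np.array([0,0,-1.])
for sg in (1,-1): need([.472,-.2585,.197-.025+.054+.12],frame(sg*XT,D))
E
```

```text
[[ 0.916  0.402  0.   ]
 [ 0.402 -0.916 -0.   ]
 [-0.     0.    -1.   ]]
shift [ 0.3282 -0.1736 -0.0421] rot [ 0.0000e+00  1.0000e-02 -1.4433e+02] t 2.1 q [-1.37  0.1   0.1   1.56  0.    1.35] w 0.08497546458549703 F [-0.3  0.5  0.5]
shift [ 0.3282 -0.1736 -0.0421] rot [ 1.000e-02 -0.000e+00  3.567e+01] t 2.1 q [-1.37  0.1   0.1   1.56  0.    1.35] w 0.08497546458549703 F [-0.3  0.5  0.5]
```

```bash
R='{"xyz":[0.041,-0.0217,-0.0053],"rot":[0,0,4.46],"hand":0.06}'; echo; python3 -m pendant '[{"xyz":[0.041,-0.0217,-0.0053],"rot":[0,0,4.46],"hand":0.06},{"xyz":[0.0428,-0.0184,-0.0053],"rot":[0,0,4.46],"hand":0.06},{"xyz":[0.0428,-0.0184,-0.0053],"rot":[0,0,4.46],"hand":0.06},{"xyz":[0.043,-0.018,-0.0053],"rot":[0,0,4.46],"hand":0.06},{"xyz":[0,0,0],"rot":[0,0,4.46],"hand":0.06},{"xyz":[0,0,0],"rot":[0,0,4.46],"hand":0.06},{"xyz":[0,0,0],"rot":[0,0,4.46],"hand":0.06},{"xyz":[0,0,0],"rot":[0,0,4.46],"hand":0.06}]'
python3 - <<'E'
from h import *
need([.472,-.2585,.226+.12],frame(-XT,np.array([0,0,-1.])))
E
```

```text
time_s: 3.1
position: [0.3803, -0.4273, 0.3251]
tcp_rot: [[0.978, -0.21, 0.0], [-0.21, -0.978, -0.0], [0.0, 0.0, -1.0]]
force: [-1.1, -0.7, 0.2]
grip_width: 0.0602
grip_force: 0.0
shift [ 0.0543 -0.1843 -0.0209] rot [ 0.01 -0.   -0.14] t 3.1 q [-1.07  0.02  0.05  1.6  -0.    2.28] w 0.06019854920545833 F [-1.1 -0.7  0.2]
```

```bash
python3 -m pendant '[{"xyz":[0.0136,-0.046,-0.0052],"rot":[0,0,0],"hand":0.06},{"xyz":[0.0136,-0.046,-0.0052],"rot":[0,0,0],"hand":0.06},{"xyz":[0.0136,-0.046,-0.0052],"rot":[0,0,0],"hand":0.06},{"xyz":[0.0135,-0.0463,-0.0053],"rot":[0,0,0],"hand":0.06},{"xyz":[0,0,0],"rot":[0,0,0],"hand":0.06}]'
python3 - <<'E'
from h import *
im=grab_frame("wrist"); cv2.imwrite("pics/w1.png",cv2.cvtColor(im,cv2.COLOR_RGB2BGR))
for t in ("tablet_top","tablet"):
  for i in range(2):
    for r in tip_of(t,"wrist")[:2]: print(t,r["conf"],w("wrist",r["position"]).round(4))
need([.472,-.2585,.226],frame(-XT,np.array([0,0,-1.])))
E
```

```text
time_s: 3.72
position: [0.4728, -0.2559, 0.3469]
tcp_rot: [[0.979, -0.204, 0.001], [-0.204, -0.979, -0.001], [0.001, 0.0, -1.0]]
force: [-0.6, 0.3, 0.0]
grip_width: 0.0603
grip_force: 0.0
tablet_top 0.56 [ 0.4679 -0.2642  0.1995]
tablet_top 0.56 [ 0.4676 -0.2647  0.1993]
tablet 0.77 [ 0.6413 -0.3571 -0.001 ]
tablet 0.77 [ 0.6411 -0.3573 -0.0011]
shift [ 0.0008 -0.0009  0.1197] rot [ 0.    0.03 -0.08] t 3.975 q [-0.75 -0.07 -0.    1.64 -0.    2.61] w 0.059629225358052665 F [ 0.3 -1.   0.5]
```

View pics/w1.png

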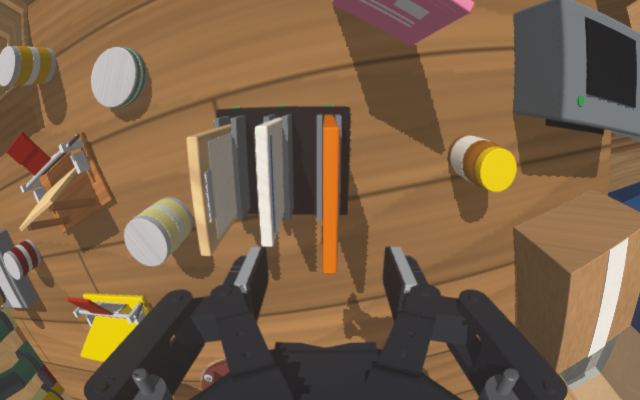

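The orange tablet's top edge runs from about (330,120) to (330,272), parallel to the tool's x axis and nearly midway between the fingers. I'll check its position by ray.

```bash
cat >> h.py <<'E'
def wray(u,v,z,T=None):
    c=camera_model("wrist"); T=np.array(c["extrinsics"]); f=200/np.tan(np.radians(c["fovy"])/2)
    a=np.array([u-c["cx"],v-c["cy"]]); r=np.hypot(*a); th=r/f
    d=T[:3,:3]@np.array([*(a/r*np.sin(th)),np.cos(th)]); o=T[:3,3]; return o+d*(z-o[2])/d[2]
E
python3 - <<'E'
from h import *
im=cv2.imread("pics/w1.png"); h=cv2.cvtColor(im,cv2.COLOR_BGR2HSV)
m=(abs(h[...,0].astype(int)-12)<6)&(h[...,1]>200)&(h[...,2]>180); m[:100]=0;m[290:]=0;m[:,:310]=0;m[:,350:]=0
ys=np.where(m.sum(1)>8)[0]; print(ys.min(),ys.max())
C=[]
for y in ys[8:-3]:
    x=np.where(m[y])[0]; C.append([*wray(x.min(),y+.5,.197)[:2],*wray(x.max()+1,y+.5,.197)[:2]])
C=np.array(C); c=(C[:,:2]+C[:,2:])/2
s=np.polyfit(c[:,0],c[:,1],1); print(s,"ang",np.arctan(s[0]),"width",np.linalg.norm(C[:,:2]-C[:,2:],axis=1).mean(),c[0],c[-1])
print(np.array([wray(330,ys.min(),.197),wray(330,ys.max()+1,.197)]), "y at .472",np.polyval(s,.472))
E
```

```text
118 272
[-0.21976633 -0.16000093] ang -0.2163274138741933 width 0.010757335293884047 [ 0.52822521 -0.27566167] [ 0.41631729 -0.25160815]
[[ 0.53418475 -0.27655721  0.197     ]
 [ 0.41289609 -0.25132038  0.197     ]] y at .472 -0.2637306406335376
```

```bash
python3 -m pendant '[{"xyz":[0.0015,0.0025,0.03],"rot":[0,0,0.2],"hand":0.06},{"xyz":[0,0,0.04],"rot":[0,0,0],"hand":0.06},{"xyz":[0,0,0.035],"rot":[0,0,0],"hand":0.06},{"xyz":[0,0,0.015],"rot":[0,0,0],"hand":0.06},{"xyz":[0,0,0],"rot":[0,0,0],"hand":0.06},{"xyz":[0,0,0],"rot":[0,0,0],"hand":0},{"xyz":[0,0,0],"rot":[0,0,0],"hand":0},{"xyz":[0,0,0],"rot":[0,0,0],"hand":0},{"xyz":[0,0,0],"rot":[0,0,0],"hand":0},{"xyz":[0,0,0],"rot":[0,0,0],"hand":0},{"xyz":[0,0,0],"rot":[0,0,0],"hand":0}]' 50
```

```text
time_s: 5.35
position: [0.4729, -0.2614, 0.2272]
tcp_rot: [[0.978, -0.211, 0.002], [-0.211, -0.978, -0.001], [0.002, 0.001, -1.0]]
force: [0.8, 0.4, 5.4]
grip_width: 0.0112
grip_force: 50.1
```

```bash
python3 -m pendant '[{"xyz":[0,0,-0.01],"rot":[0,0,0],"hand":0},{"xyz":[0,0,-0.025],"rot":[0,0,0],"hand":0},{"xyz":[0,0,-0.035],"rot":[0,0,0],"hand":0},{"xyz":[0,0,-0.035],"rot":[0,0,0],"hand":0},{"xyz":[0,0,-0.035],"rot":[0,0,0],"hand":0},{"xyz":[0,0,-0.03],"rot":[0,0,0],"hand":0},{"xyz":[0,0,-0.015],"rot":[0,0,0],"hand":0},{"xyz":[0,0,0],"rot":[0,0,0],"hand":0}]'
python3 - <<'E'
from h import *
th=.185; X=np.array([-np.cos(th),-np.sin(th),0]); Z=np.array([0,0,1.]); foot=np.array([.557,.2045,.012])
t=.349; tz=np.sin(t)*X+np.cos(t)*Z; tx=np.cos(t)*X-np.sin(t)*Z
d=.185-.025+.054   # origin to TCP along tablet z
R=frame(-tx,-tz)
org=foot-.0056*X+.002*Z
for k,off in (("above",.115*tz-.006*tx),("final",0*tz)):
    p=org+off+d*tz; print(k,p.round(4)); need(p,R)
# upright yaw only
need(org+.18*Z+d*tz,frame(-X,-Z))
E
```

```text
time_s: 6.35
position: [0.4726, -0.2613, 0.4121]
tcp_rot: [[0.978, -0.211, 0.001], [-0.211, -0.978, -0.001], [0.001, 0.001, -1.0]]
force: [0.1, 0.3, -4.0]
grip_width: 0.0113
grip_force: 49.0
above [0.4575 0.1859 0.3252]
shift [-0.1092 -0.434   0.0863] rot [ -12.96   19.65 -111.45] t 6.35 q [-0.75 -0.02  0.16  1.76 -0.    2.61] w 0.011347136430554083 F [ 0.1  0.3 -4. ]
final [0.4906 0.1921 0.2151]
shift [-0.0783 -0.4471  0.1965] rot [ -12.96   19.65 -111.45] t 6.35 q [-0.75 -0.02  0.16  1.76 -0.    2.61] w 0.011347136430554083 F [ 0.1  0.3 -4. ]
shift [-0.0781 -0.447   0.0165] rot [ 1.0000e-01  1.0000e-02 -1.1277e+02] t 6.35 q [-0.75 -0.02  0.16  1.76 -0.    2.61] w 0.011347136430554083 F [ 0.1  0.3 -4. ]
```

```bash
python3 -m pendant '[{"xyz":[0,0,0],"rot":[0,0,-6],"hand":0},{"xyz":[0,0,0],"rot":[0,0,-9.4],"hand":0},{"xyz":[0,0,0],"rot":[0,0,-9.4],"hand":0},{"xyz":[0,0,0],"rot":[0,0,-9.4],"hand":0},{"xyz":[0,0,0],"rot":[0,0,-9.4],"hand":0},{"xyz":[0,0,0],"rot":[0,0,-9.4],"hand":0},{"xyz":[0,0,0],"rot":[0,0,-9.4],"hand":0},{"xyz":[0,0,0],"rot":[0,0,-9.4],"hand":0},{"xyz":[0,0,0],"rot":[0,0,-9.4],"hand":0},{"xyz":[0,0,0],"rot":[0,0,-9.4],"hand":0},{"xyz":[0,0,0],"rot":[0,0,-9.4],"hand":0},{"xyz":[0,0,0],"rot":[0,0,-9.4],"hand":0},{"xyz":[0,0,0],"rot":[0,0,-3.4],"hand":0},{"xyz":[0,0,0],"rot":[0,0,0],"hand":0}]'
cat >> h.py <<'E'
th=.185; X=np.array([-np.cos(th),-np.sin(th),0]); Z=np.array([0,0,1.]); foot=np.array([.557,.2045,.012])
t=.349; tz=np.sin(t)*X+np.cos(t)*Z; tx=np.cos(t)*X-np.sin(t)*Z
d=.185-.025+.054
org=foot-.0056*X+.002*Z; RF=frame(-tx,-tz)
E
python3 - <<'E'
from h import *
need([.45,.186,.40],frame(-X,-Z))
E
```

```text
time_s: 8.1
position: [0.4723, -0.261, 0.4099]
tcp_rot: [[-0.184, 0.983, -0.001], [0.983, 0.184, 0.001], [0.001, -0.001, -1.0]]
force: [-0.6, -0.7, -3.7]
grip_width: 0.0115
grip_force: 48.9
shift [0.4434 0.0603 0.0104] rot [-0.06 -0.07 -0.  ] t 8.1 q [-0.75 -0.02  0.16  1.76 -0.    0.64] w 0.011488149803281729 F [-0.6 -0.7 -3.7]
```

```bash
python3 -m pendant '[{"xyz":[0.02,0.003,0],"rot":[0,0,0],"hand":0},{"xyz":[0.045,0.006,0.001],"rot":[0,0,0],"hand":0},{"xyz":[0.05,0.0065,0.001],"rot":[0,0,0],"hand":0},{"xyz":[0.05,0.0065,0.001],"rot":[0,0,0],"hand":0},{"xyz":[0.05,0.0065,0.001],"rot":[0,0,0],"hand":0},{"xyz":[0.05,0.0065,0.001],"rot":[0,0,0],"hand":0},{"xyz":[0.05,0.0065,0.001],"rot":[0,0,0],"hand":0},{"xyz":[0.05,0.0065,0.001],"rot":[0,0,0],"hand":0},{"xyz":[0.04,0.0065,0.001],"rot":[0,0,0],"hand":0},{"xyz":[0.025,0.005,0.001],"rot":[0,0,0],"hand":0},{"xyz":[0.013,0.001,0],"rot":[0,0,0],"hand":0},{"xyz":[0,0,0],"rot":[-4,0,0],"hand":0},{"xyz":[0,0,0],"rot":[-6,0,0],"hand":0},{"xyz":[0,0,0],"rot":[-6,0,0],"hand":0},{"xyz":[0,0,0],"rot":[-4,0,0],"hand":0},{"xyz":[0,0,0],"rot":[0,0,0],"hand":0},{"xyz":[0,0,0],"rot":[0,0,0],"hand":0}]'
python3 - <<'E'
from h import *
need(org+d*tz+.115*tz-.006*tx,RF)
im=grab_frame("wrist"); cv2.imwrite("pics/w2.png",cv2.cvtColor(im,cv2.COLOR_RGB2BGR))
for n in ("wrist","scene","top"):
  if n!="wrist": im=grab_frame(n); cv2.imwrite(f"pics/{n}2.png",cv2.cvtColor(im,cv2.COLOR_RGB2BGR))
  for t in ("tablet","tablet_top","stand_foot","stand","clamp_pad"):
    for r in tip_of(t,n)[:2]: print(n,t,round(r["conf"],2),w(n,r["position"]).round(4))
s=observe();print("pred origin",np.array(s["position"])+d*np.array(s["tcp_rot"])[:,2])
E
```

```text
time_s: 10.22
position: [0.45, 0.1852, 0.4018]
tcp_rot: [[-0.184, 0.924, 0.335], [0.983, 0.173, 0.063], [-0.0, 0.34, -0.94]]
force: [0.8, 0.4, -3.0]
grip_width: 0.0113
grip_force: 49.3
shift [-0.0007 -0.0191  0.0746] rot [-0.1   0.01 -0.01] t 10.225 q [ 0.11 -0.58 -0.35  1.46  0.03  1.5 ] w 0.01133334130611233 F [ 0.8  0.4 -3. ]
wrist tablet_top 0.92 [0.4584 0.1828 0.3784]
wrist stand_foot 0.96 [0.5542 0.2021 0.0096]
wrist stand_foot 0.7 [0.2618 0.2206 0.0146]
wrist stand 0.81 [0.5563 0.2031 0.0017]
wrist stand 0.57 [ 0.4333 -0.0114 -0.0011]
wrist clamp_pad 0.73 [0.6266 0.2186 0.0809]
wrist clamp_pad 0.63 [0.3343 0.2167 0.0831]
scene tablet 0.97 [ 6.477e-01 -3.582e-01 -4.000e-04]
scene tablet 0.7 [0.5211 0.1972 0.2013]
scene tablet_top 0.94 [0.4598 0.1905 0.3755]
scene tablet_top 0.81 [ 0.6494 -0.3566  0.183 ]
scene stand_foot 0.86 [0.5555 0.2046 0.0137]
scene stand 0.73 [ 0.5582  0.2048 -0.0033]
scene clamp_pad 0.85 [0.6269 0.2234 0.0838]
top tablet 0.86 [0.5238 0.2007 0.1992]
top tablet 0.72 [ 0.6466 -0.355   0.0026]
top tablet_top 0.77 [ 0.6434 -0.3613  0.1835]
top tablet_top 0.64 [0.458  0.1844 0.3732]
top stand_foot 0.91 [0.2629 0.2254 0.0077]
top stand_foot 0.89 [0.5575 0.206  0.0104]
top stand 0.66 [0.5581 0.2041 0.0016]
top stand 0.62 [ 0.2627  0.2222 -0.0011]
top clamp_pad 0.93 [0.6235 0.2185 0.0857]
top clamp_pad 0.21 [ 0.6697  0.0239 -0.0012]
pred origin [0.52215583 0.19890613 0.20088245]
```

View pics/w2.png

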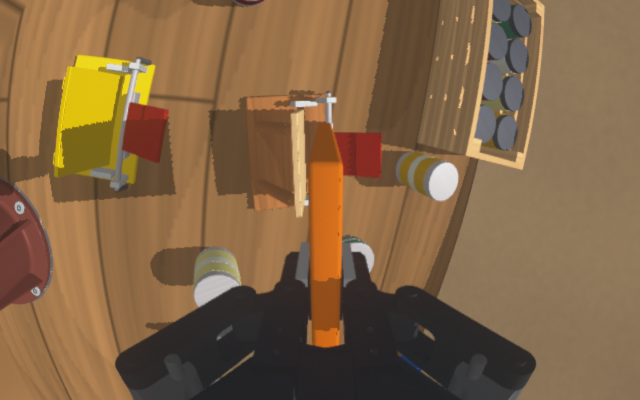

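The tablet's foot is over the gap between the back rest (297,112–215) and the hinge rod (330,100), and the edges are parallel. I'll descend along the slope.

```bash
python3 -m pendant '[{"xyz":[0,-0.006,0.02],"rot":[0,0,0],"hand":0},{"xyz":[0,-0.007,0.025],"rot":[0,0,0],"hand":0},{"xyz":[0,-0.006,0.025],"rot":[0,0,0],"hand":0},{"xyz":[0,0,0.02],"rot":[0,0,0],"hand":0},{"xyz":[0,0,0.02],"rot":[0,0,0],"hand":0},{"xyz":[0,0,0.02],"rot":[0,0,0],"hand":0},{"xyz":[0,0,0.015],"rot":[0,0,0],"hand":0},{"xyz":[0,0,0.012],"rot":[0,0,0],"hand":0},{"xyz":[0,0,0.008],"rot":[0,0,0],"hand":0},{"xyz":[0,0,0.005],"rot":[0,0,0],"hand":0},{"xyz":[0,0,0],"rot":[0,0,0],"hand":0}]'
python3 - <<'E'
from h import *
need(org+d*tz-.006*tx,RF)
E
```

```text
time_s: 12.5
position: [0.4898, 0.1929, 0.2357]
tcp_rot: [[-0.184, 0.924, 0.336], [0.983, 0.173, 0.063], [-0.0, 0.342, -0.94]]
force: [-0.3, 0.0, -3.1]
grip_width: 0.0111
grip_force: 49.2
shift [-0.0009 -0.0005  0.0195] rot [-0.   -0.    0.03] t 12.5 q [ 0.12 -0.53 -0.62  1.13  0.02  1.5 ] w 0.01108630492929865 F [-0.3  0.  -3.1]
```

```bash
python3 -m pendant '[{"xyz":[0,0,0.006],"rot":[0,0,0],"hand":0},{"xyz":[0,0,0.005],"rot":[0,0,0],"hand":0},{"xyz":[0,0,0.002],"rot":[0,0,0],"hand":0},{"xyz":[0,0,0],"rot":[0,0,0],"hand":0}]'; python3 -m pendant '[{"xyz":[0,0,0.0015],"rot":[0,0,0],"hand":0},{"xyz":[0,0,0.0015],"rot":[0,0,0],"hand":0},{"xyz":[0,0,0],"rot":[0,0,0],"hand":0}]'
```

```text
time_s: 13.0
position: [0.4941, 0.1936, 0.2233]
tcp_rot: [[-0.184, 0.924, 0.336], [0.983, 0.173, 0.063], [-0.0, 0.342, -0.94]]
force: [-0.6, 0.7, -3.9]
grip_width: 0.0115
grip_force: 49.2
time_s: 13.38
position: [0.4952, 0.1938, 0.2206]
tcp_rot: [[-0.184, 0.924, 0.336], [0.983, 0.173, 0.063], [-0.0, 0.342, -0.94]]
force: [0.0, -0.5, -4.3]
grip_width: 0.0114
grip_force: 49.3
```

```bash
python3 -m pendant '[{"xyz":[0,0,0.0015],"rot":[0,0,0],"hand":0},{"xyz":[0,0,0.001],"rot":[0,0,0],"hand":0},{"xyz":[0,0,0],"rot":[0,0,0],"hand":0}]'
```

```text
time_s: 13.75
position: [0.496, 0.194, 0.2182]
tcp_rot: [[-0.184, 0.924, 0.336], [0.983, 0.173, 0.063], [-0.0, 0.342, -0.94]]
force: [-1.2, 0.2, -3.5]
grip_width: 0.0116
grip_force: 49.3
```

```bash
python3 -m pendant '[{"xyz":[0,0,0.001],"rot":[0,0,0],"hand":0},{"xyz":[0,0,0.001],"rot":[0,0,0],"hand":0},{"xyz":[0,0,0],"rot":[0,0,0],"hand":0}]'
```

```text
time_s: 14.12
position: [0.4968, 0.1941, 0.2166]
tcp_rot: [[-0.184, 0.923, 0.336], [0.983, 0.173, 0.063], [-0.0, 0.342, -0.94]]
force: [-0.2, -0.6, -3.5]
grip_width: 0.011
grip_force: 49.4
```

```bash
python3 -m pendant '[{"xyz":[0,0,0.001],"rot":[0,0,0],"hand":0},{"xyz":[0,0,0.001],"rot":[0,0,0],"hand":0},{"xyz":[0,0,0],"rot":[0,0,0],"hand":0}]'
```

```text
time_s: 14.5
position: [0.4983, 0.1942, 0.216]
tcp_rot: [[-0.184, 0.923, 0.339], [0.983, 0.173, 0.063], [-0.001, 0.345, -0.939]]
force: [-2.4, -2.3, 6.1]
grip_width: 0.0117
grip_force: 50.6
```

```bash
python3 -m pendant '[{"xyz":[0,0,-0.001],"rot":[0,0,0],"hand":0},{"xyz":[0,-0.0019,-0.0007],"rot":[0,0,0],"hand":0},{"xyz":[0,-0.0019,-0.0007],"rot":[0,0,0],"hand":0},{"xyz":[0,0,0],"rot":[0,0,0],"hand":0}]'
python3 - <<'E'
from h import *
im=grab_frame("wrist"); cv2.imwrite("pics/w3.png",cv2.cvtColor(im,cv2.COLOR_RGB2BGR))
for n in ("scene","top"):
  grab_frame(n)
  for t in ("tablet","tablet_top"):
    for r in tip_of(t,n)[:2]: print(n,t,round(r["conf"],2),w(n,r["position"]).round(4))
s=observe();print("pred origin",np.array(s["position"])+d*np.array(s["tcp_rot"])[:,2],org)
E
```

```text
time_s: 15.0
position: [0.4933, 0.1936, 0.216]
tcp_rot: [[-0.185, 0.923, 0.337], [0.983, 0.173, 0.063], [0.0, 0.343, -0.939]]
force: [2.4, -0.2, 2.4]
grip_width: 0.0112
grip_force: 50.0
scene tablet 0.78 [0.5606 0.2058 0.0137]
scene tablet 0.66 [ 0.6489 -0.3564 -0.002 ]
scene tablet_top 0.94 [ 0.6522 -0.3563  0.1844]
scene tablet_top 0.68 [0.5025 0.1987 0.1902]
top tablet 0.67 [0.5651 0.207  0.0141]
top tablet 0.62 [ 6.453e-01 -3.575e-01 -5.000e-04]
top tablet_top 0.92 [0.4998 0.1917 0.1858]
top tablet_top 0.59 [ 0.6443 -0.3589  0.1803]
pred origin [0.56535663 0.20707446 0.01485363] [0.56250444 0.2055301  0.014     ]
```

View pics/w3.png

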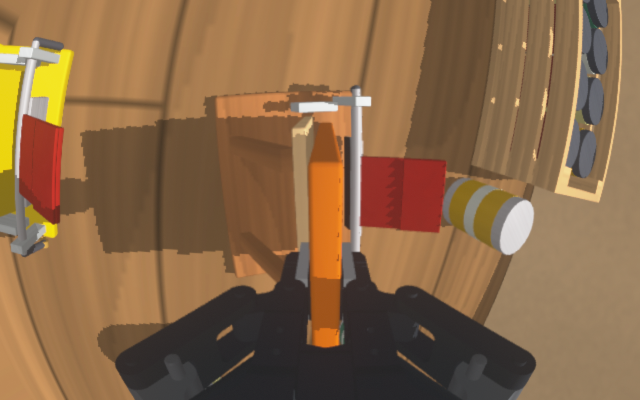

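The tablet stands just before the panel (edge u≈310), clear of the rod (u≈355) and parallel to it. I'll ease it back a bit more until it touches.

```bash
python3 -m pendant '[{"xyz":[0,-0.0014,-0.0005],"rot":[0,0,0],"hand":0},{"xyz":[0,-0.0014,-0.0005],"rot":[0,0,0],"hand":0},{"xyz":[0,0,0],"rot":[0,0,0],"hand":0}]'
```

```text
time_s: 15.72
position: [0.4903, 0.1929, 0.2158]
tcp_rot: [[-0.184, 0.923, 0.337], [0.983, 0.173, 0.063], [-0.0, 0.343, -0.939]]
force: [3.7, 1.0, 5.1]
grip_width: 0.0114
grip_force: 50.2
```

```bash
python3 -m pendant '[{"xyz":[0,0,0],"rot":[0,0,0],"hand":0.013},{"xyz":[0,0,0],"rot":[0,0,0],"hand":0.016},{"xyz":[0,0,0],"rot":[0,0,0],"hand":0.02},{"xyz":[0,0,0],"rot":[0,0,0],"hand":0.025},{"xyz":[0,0,0],"rot":[0,0,0],"hand":0.03},{"xyz":[0,0,0],"rot":[0,0,0],"hand":0.036},{"xyz":[0,0,0],"rot":[0,0,0],"hand":0.036},{"xyz":[0,0,0],"rot":[0,0,0],"hand":0.036}]' 20
python3 - <<'E'
from h import *
im=grab_frame("wrist"); cv2.imwrite("pics/w4.png",cv2.cvtColor(im,cv2.COLOR_RGB2BGR))
for n in ("wrist","scene","top"):
  if n!="wrist": grab_frame(n)
  for t in ("tablet","tablet_top","clamp_pad"):
    for r in tip_of(t,n)[:2]: print(n,t,round(r["conf"],2),w(n,r["position"]).round(4))
E
```

```text
time_s: 16.73
position: [0.4902, 0.1929, 0.2155]
tcp_rot: [[-0.184, 0.924, 0.336], [0.983, 0.173, 0.063], [-0.0, 0.342, -0.94]]
force: [-0.1, 0.3, -0.2]
grip_width: 0.036
grip_force: 0.0
wrist tablet 0.86 [0.5657 0.2022 0.0117]
wrist tablet_top 0.56 [0.498  0.1879 0.1882]
wrist clamp_pad 0.89 [0.3336 0.2157 0.0854]
wrist clamp_pad 0.73 [0.6255 0.2186 0.0799]
scene tablet 0.82 [ 0.6504 -0.3597 -0.001 ]
scene tablet 0.77 [0.5616 0.2058 0.0141]
scene tablet_top 0.82 [ 0.6507 -0.3553  0.1822]
scene tablet_top 0.71 [0.4965 0.1956 0.1888]
scene clamp_pad 0.84 [0.6272 0.2215 0.0829]
scene clamp_pad 0.44 [0.3331 0.2173 0.0868]
top tablet 0.97 [ 0.646  -0.3535  0.0012]
top tablet 0.78 [0.5607 0.2084 0.0146]
top tablet_top 0.97 [ 0.6457 -0.3574  0.1822]
top tablet_top 0.56 [0.4932 0.1911 0.1839]
top clamp_pad 0.77 [0.6289 0.2178 0.0837]
```

View pics/w4.png

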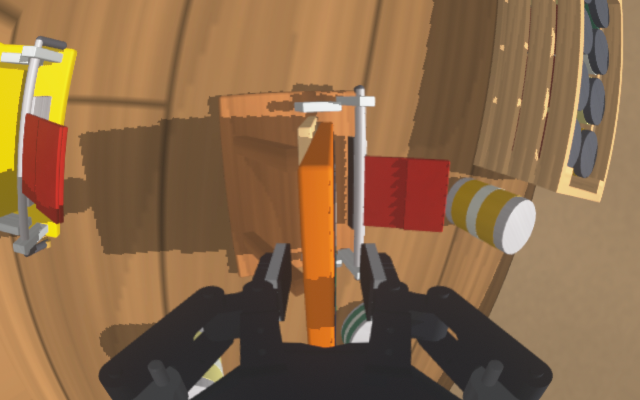

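The tablet leans on the rest with both fingers clear, and the pedal at (405,190) is still up. I'll retract now.

```bash
python3 -m pendant '[{"xyz":[0,0,-0.01],"rot":[0,0,0],"hand":0.036},{"xyz":[0,0,-0.02],"rot":[0,0,0],"hand":0.036},{"xyz":[0,0,-0.03],"rot":[0,0,0],"hand":0.036},{"xyz":[0,0,-0.03],"rot":[0,0,0],"hand":0.036},{"xyz":[0,0,-0.03],"rot":[0,0,0],"hand":0},{"xyz":[0,0,0],"rot":[6,0,0],"hand":0},{"xyz":[0,0,0],"rot":[7,0,0],"hand":0},{"xyz":[0,0,0],"rot":[7,0,0],"hand":0},{"xyz":[0,0,0],"rot":[0,0,0],"hand":0}]'
python3 - <<'E'
from h import *
for n in ("wrist","scene","top"):
  grab_frame(n)
  for t in ("tablet","clamp_pad"):
    for r in tip_of(t,n)[:2]: print(n,t,round(r["conf"],2),w(n,r["position"]).round(4))
need([.6275,.219,.085+.073+.03],frame(-X,-Z))
E
```

```text
time_s: 18.45
position: [0.4506, 0.1853, 0.3272]
tcp_rot: [[-0.184, 0.983, -0.003], [0.983, 0.184, -0.0], [0.0, -0.003, -1.0]]
force: [1.2, 0.5, -0.4]
grip_width: -0.0001
grip_force: 0.0
wrist tablet 0.61 [0.5653 0.2024 0.0162]
wrist clamp_pad 0.85 [0.6273 0.2212 0.0842]
wrist clamp_pad 0.74 [0.334  0.2168 0.0868]
scene tablet 0.86 [0.5613 0.2075 0.0142]
scene tablet 0.75 [ 0.649  -0.3617 -0.0023]
scene clamp_pad 0.97 [0.6261 0.2224 0.0808]
scene clamp_pad 0.73 [0.3335 0.2176 0.0829]
top tablet 0.79 [0.5639 0.2077 0.0141]
top tablet 0.68 [ 0.6474 -0.3545 -0.0007]
top clamp_pad 0.86 [0.6227 0.2207 0.0843]
top clamp_pad 0.44 [0.3331 0.2149 0.0807]
shift [0.0002 0.1809 0.1412] rot [0.11 0.01 0.04] t 18.9 q [ 0.12 -0.24 -0.19  1.62 -0.    1.51] w 0.0004012139979844706 F [ 0.5 -0.1  0.3]
```

```bash
python3 -m pendant '[{"xyz":[0,0.02,0],"rot":[0,0,0],"hand":0},{"xyz":[0,0.045,0],"rot":[0,0,0],"hand":0},{"xyz":[0,0.05,0],"rot":[0,0,0],"hand":0},{"xyz":[0,0.045,0.015],"rot":[0,0,0],"hand":0},{"xyz":[0,0.021,0.04],"rot":[0,0,0],"hand":0},{"xyz":[0,0,0.045],"rot":[0,0,0],"hand":0},{"xyz":[0,0,0.03],"rot":[0,0,0],"hand":0},{"xyz":[0,0,0.015],"rot":[0,0,0],"hand":0},{"xyz":[0,0,0.01],"rot":[0,0,0],"hand":0},{"xyz":[0,0,0.01],"rot":[0,0,0],"hand":0},{"xyz":[0,0,0],"rot":[0,0,0],"hand":0}]'
```

```text
time_s: 20.27
position: [0.6277, 0.2187, 0.1632]
tcp_rot: [[-0.184, 0.983, 0.0], [0.983, 0.184, -0.0], [-0.0, -0.0, -1.0]]
force: [-0.3, 0.9, 0.3]
grip_width: 0.0002
grip_force: 0.0
```

```bash
python3 -m pendant '[{"xyz":[0,0.001,0.006],"rot":[0,0,0],"hand":0},{"xyz":[0,0.002,0.005],"rot":[0,0,0],"hand":0},{"xyz":[0,0.002,0.005],"rot":[0,0,0],"hand":0},{"xyz":[0,0.002,0.005],"rot":[0,0,0],"hand":0},{"xyz":[0,0.002,0.004],"rot":[0,0,0],"hand":0},{"xyz":[0,0.001,0.004],"rot":[0,0,0],"hand":0},{"xyz":[0,0.001,0.003],"rot":[0,0,0],"hand":0},{"xyz":[0,0,0],"rot":[0,0,0],"hand":0}]'
```

```text
time_s: 21.28
position: [0.6382, 0.2207, 0.1313]
tcp_rot: [[-0.184, 0.983, -0.001], [0.983, 0.184, -0.0], [-0.0, -0.001, -1.0]]
force: [-2.8, -0.3, 2.0]
grip_width: 0.0001
grip_force: 1.6
```

```bash
python3 -m pendant '[{"xyz":[0,0,0.002],"rot":[0,0,0],"hand":0},{"xyz":[0,0,0.001],"rot":[0,0,0],"hand":0},{"xyz":[0,0,0],"rot":[0,0,0],"hand":0}]';  python3 -m pendant '[{"xyz":[0,0,-0.01],"rot":[0,0,0],"hand":0},{"xyz":[0,0,-0.03],"rot":[0,0,0],"hand":0},{"xyz":[0,0,-0.04],"rot":[0,0,0],"hand":0},{"xyz":[0,0,-0.04],"rot":[0,0,0],"hand":0},{"xyz":[0,0,-0.03],"rot":[0,0,0],"hand":0},{"xyz":[0,0,0],"rot":[0,0,0],"hand":0}]'
python3 - <<'E'
from h import *
for n in ("scene","top","wrist"):
  im=grab_frame(n); cv2.imwrite(f"pics/{n}5.png",cv2.cvtColor(im,cv2.COLOR_RGB2BGR))
  for t in ("tablet","tablet_top","clamp_pad"):
    for r in tip_of(t,n)[:2]: print(n,t,round(r["conf"],2),w(n,r["position"]).round(4))
im=cv2.imread("pics/scene5.png"); cv2.imwrite("pics/s5.png",cv2.resize(im[150:300,310:470],(640,600),interpolation=cv2.INTER_CUBIC))
E
```

```text
time_s: 21.65
position: [0.6384, 0.2207, 0.1307]
tcp_rot: [[-0.185, 0.983, 0.001], [0.983, 0.185, -0.0], [-0.0, 0.0, -1.0]]
force: [-10.9, -2.9, 19.2]
grip_width: 0.0001
grip_force: 10.2
time_s: 22.4
position: [0.6396, 0.2209, 0.2813]
tcp_rot: [[-0.184, 0.983, 0.005], [0.983, 0.184, 0.001], [-0.0, 0.005, -1.0]]
force: [0.1, -0.3, 0.5]
grip_width: -0.0003
grip_force: 0.0
scene tablet 0.72 [ 0.6469 -0.3584 -0.0063]
scene tablet 0.6 [0.5616 0.2044 0.0169]
scene tablet_top 0.83 [0.4974 0.1975 0.1858]
scene tablet_top 0.79 [ 0.6493 -0.356   0.1846]
scene clamp_pad 0.61 [0.6405 0.2283 0.0547]
top tablet 0.58 [ 0.6454 -0.3554  0.0026]
top tablet_top 0.95 [0.4952 0.1911 0.1873]
top tablet_top 0.71 [ 0.6443 -0.3608  0.1816]
top clamp_pad 0.68 [0.6372 0.221  0.0587]
wrist tablet 0.73 [0.5632 0.2028 0.014 ]
wrist tablet_top 0.72 [0.4959 0.1907 0.1923]
wrist clamp_pad 0.84 [0.3352 0.2181 0.0865]
wrist clamp_pad 0.61 [0.6402 0.2191 0.0546]
```

View pics/s5.png

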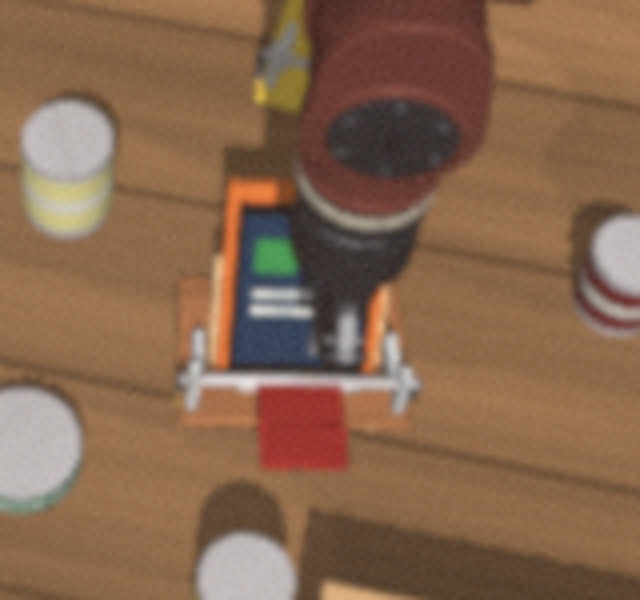

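View pics/wrist5.png

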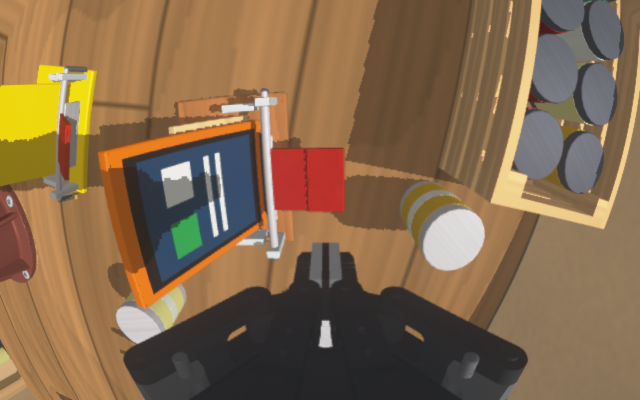

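The pedal is down (pad height about 0.055–0.058) and staying down. The tablet leans on the rest with its screen toward the pedal, and the arm is clear, so I'm handing in.

```bash
python3 -c "
from bench import *
print(close_job())"
```

```text
the job is handed in; nothing more can be done
None
```

The tablet leans on the stand's back rest with its screen toward the pedal and is let go, the red pedal is clicked down and holding, and the job was handed in at about 23 s of the 53 s limit; no verdict was returned.

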